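# Run test of a serviced reel crank

### The arm

A 7-joint arm with a two-finger parallel gripper is mounted at the origin on the work surface. World frame = base frame: x ahead of the robot, y to its left, z up, the work surface at z = 0. Lengths are in m, angles in rad, forces in N, time in s.
With the tool pointing down it reaches from about 0.4 to 0.85 m from the base axis. Payload 10.4 kg.
Tool frame: the origin (TCP) lies between the finger pads, 19 mm behind the fingertips; this is the grasp point; z points along the fingers, y is the line along which they close (so a half turn about z gives the same grasp; the last joint's range is limited). The gripper opens to 85 mm and grips with 20 to 120 N. Pads are 22 mm wide; open, the fingers measure 114 mm over their backs; the gripper's body (76 mm by 85 mm) begins 54 mm behind the grasp point. The pads swing forward as they close: fully open they stand 13 mm farther back than shut.
Start: joints at [1.269, 0.332, -0.065, 1.46, 0.022, 1.35, -0.088], TCP at [0.172, -0.601, 0.25] pointing down, gripper open.
Joint ranges: [-2.6, 2.6], [-0.5, 2.12], [-1.47, 1.34], [0.16, 2.42], [-1.27, 4.41], [0.06, 2.06], [-2.6, 2.6]. Speed limits (rad/s): [2.22, 2.22, 2.79, 2.79, 3.14, 3.14, 3.14].

### API

Orientations are given as a unit quaternion [x, y, z, w].
In Python, from workcell import manip, viewer gives the robot as it stands.
- The arm moves only by the tool arm_command, never from a script. Its argument "series" is text: rows parted by semicolons, each of 5 numbers parted by spaces: the closure, from 0 (fully open) to 1 (shut), then the shift along the tool's x, y, z normalised to -1 to 1, where 1 is 0.4 m, then the turn about the tool's z normalised to -1 to 1, where 1 is 180 degrees. In form: jaw tx ty tz spin; .... A call has exactly 10 rows; each row shifts and turns the commanded pose from where the row before left it, along the tool's axes as they then stand; what a row does not reach is not made up. A row lasts 1/8 s, in which the tool goes at most 62.5 mm and 10.7 degrees, less where a joint would pass 70% of its speed; a pose out of reach is approached as far as the arm can. A call with a number of a shift or a turn outside -1 to 1 is refused whole. A call with a gripper value outside its range is refused whole. The fingers move at their own pace and stop on an object; "newtons" is the grip in N (left out, the last holds). Time passes only in rows, so rows that do not move let the fingers close, or fill a call up. It gives the time, the measured TCP pose, the force, the opening and the grip force at its end, in the units of the state.
- manip.get_obs(): the state, without advancing time (a new reading comes with each control period).
- viewer.camera(name): name is "side" or "top"; returns a dict with "pixels" (384x512x3 uint8, red, green, blue), "intrinsics" (3x3 intrinsics, pixels), "D" ([k1, k2, p1, p2, k3] as OpenCV has them; the pictures are not rectified), "extrinsics" (4x4, takes a point from world to camera coordinates). Camera axes: x right, y up, looking along -z (the intrinsics and any distortion apply to the point x, -y, -z); pixel columns grow to the right and rows downward; lengths in m; the calibration is good to about 2 mm. A picture is of the moment at which its call begins. There is no depth.
- manip.hand_in(): hands the job in; it is judged then, once.
The state is a dict: "clock": time; "joint_pos": joint angles; "joint_velocities": joint speeds; "tau": joint torques, N m; "position": TCP position; "ee_rot": TCP orientation; "ft_force": force on the tool from outside, world axes, zero at the start; "torque": the same for the moment, N m; "grip_width": opening from 0.0 (shut) to 1.0 (fully open); "grasp_force": force on a finger pad.
Only numpy, scipy, OpenCV 4.12 (cv2) and the standard library are available. Lean on these libraries where they do the work, as an engineer would, in place of code of your own. Each camera call takes 0.05 s, during which the arm holds its last target. There are 200 camera calls.

### The job

Run-test the freshly serviced reel: take its crank by the knob, wind it clockwise (seen from above) up to about one turn every three seconds, never backwards and never racing it, then open the fingers and let it coast. For at least eight seconds of clear running ride along with the knob centred between your open fingers, close but not touching, so that you could stop it at once if the gears bind. Then close on the still moving knob, bring the crank to rest in the fingers, let go and back well away, leaving the crank at rest and the other things on the bench undisturbed.

Things in the scene. Friction and masses are not known exactly. Their poses are not given: they have to be found in the camera images.
- reel: large brass trolling reel (side plates 124 mm across) lying side plate up, clamped on a service stand (base 170 x 150 mm); fixed. Origin: centre of the base's underside, on the spool's axis, 3 mm above the table; z up, +x to the clamp jaws (tops 100 mm above the origin). The crank axis is 26 mm to -x of the origin. All below the crank's arm is under 132 mm above the origin
- crank_axis (a point): fixed point on the vertical axis about which the crank turns, at the height of knob_grip (178 mm above the table)
- knob_grip (a point): point to hold on the knob: on the knob's own axis, 34 mm above its foot, 20 mm below its top, 90 mm from the crank axis; goes round with the crank in a level circle. With the TCP here, fingertips 19 mm past the TCP clear the crank's arm by 16 mm
- knob: plain aluminium barrel knob standing upright on the end of the crank's arm, 33 mm in diameter, 54 mm tall, 50 g; it spins freely on its own spindle, so a gripper of constant yaw can hold it while the crank goes round. Origin: centre of its foot, 1 mm above the top of the arm; z up
- crank (a joint): turn of the crank, rad: 0 at the start (knob to the reel's -x of the axis); grows clockwise from above (winding), no stops. Flat arm with counterweight and nut, tops within 7 mm above it. It drives the reel's spool 2 to 1; inertia at the crank nominally 0.0043 kg m2. Let go, it coasts down with a time constant of about 19 s plus dry friction of about 0.06 rad/s2, varying by half or more
- tray: bystander: empty aluminium parts tray 160 x 220 x 22 mm, loose; origin under its centre
- driver: bystander: screwdriver with a red handle lying on the bench mat, loose; origin under its middle
- oil: bystander: small closed yellow oil bottle, 44 mm in diameter, 110 mm tall, loose; origin under its centre
- sideplate: bystander: loose brass ring, 84 mm in diameter, 12 mm thick, lying flat; origin under its centre
Mind the look-alikes: they are no part of the job. Of the things that look like the reel, the largest one is meant.

How it is judged:
By the outcome, as a careful person would: the job done as asked, in the order asked, and still so for the second after the job is handed in, with the robot touching nothing.
It also fails if it takes over 64 s, if anything falls off the work surface, if the arm or the gripper's body presses on something with over 40 N, if the wrist force passes 120 N, or if a joint passes its speed limit or range.

## Working session

There is one attempt and no reset: what is moved stays moved. The work goes in short steps, Python scripts to look and compute and a tool call to move; the robot and the scene stay as the last step left them, time stands still between calls to the robot, and variables do not carry over. Pictures are saved under pics/ and viewed, at most 10 in all, crops included, and the job is handed in when it is done.

Besides the shell and the picture viewer there is one more tool, called after ">>>" as a command line: name --argument value ..., lists and objects as JSON in quotes. arm_command: Moves the arm, as the interface text tells. Scaled input: -1 to 1 covers 0.4 m each way for a shift and 180 degrees each way for a turn. Its arguments: {"type":"object","properties":{"series":{"type":"string"},"newtons":{"type":"number"}},"required":["series"]}

```bash
mkdir -p pics; cat > h.py <<'E'
import numpy as np, cv2
from workcell import manip, viewer
F=np.diag([1.,-1,-1])
def cam(n):
    c=viewer.camera(n); return {k:np.array(v) for k,v in c.items()}
def ray(c,uv):
    p=cv2.undistortPoints(np.array([[uv]],float),c['intrinsics'],c['D'])[0,0]
    R=c['extrinsics'][:3,:3]; t=c['extrinsics'][:3,3]
    return -R.T@t, R.T@F@np.array([p[0],p[1],1])
def atz(c,uv,z):
    o,d=ray(c,uv); return o+d*(z-o[2])/d[2]
def proj(c,P):
    P=np.atleast_2d(P); R=c['extrinsics'][:3,:3]; t=c['extrinsics'][:3,3]
    q=(P@R.T+t)@F
    return cv2.projectPoints(q,np.zeros(3),np.zeros(3),c['intrinsics'].astype(float),c['D'].astype(float))[0][:,0]
def save(c,n,box=None,s=1):
    im=c['pixels'][:,:,::-1]
    if box: im=im[box[1]:box[3],box[0]:box[2]]
    cv2.imwrite('pics/'+n,cv2.resize(im,None,fx=s,fy=s,interpolation=cv2.INTER_CUBIC))
E
python3 - <<'E'
from h import *
import pickle
t=cam('top');s=cam('side');pickle.dump((t,s),open('c0.pkl','wb'))
save(t,'t0.png',s=1.5);save(s,'s0.png',s=1.5)
print(manip.get_obs())
for c in(t,s):print(c['intrinsics'],c['D'],-c['extrinsics'][:3,:3].T@c['extrinsics'][:3,3])
E
```

```text
{'clock': 0.1, 'joint_pos': array([ 1.26939805,  0.33280921, -0.06472137,  1.46086225,  0.0215979 ,
        1.34986827, -0.08849071]), 'joint_velocities': array([ 0.00047357, -0.00328946, -0.00067153, -0.00226842, -0.00039698,
       -0.00081343,  0.00106876]), 'tau': array([ 2.56728112e-03, -6.26746273e+01,  4.98552003e-02, -3.92428887e+01,
        1.63747830e-02,  6.89830500e-03, -2.46110818e-05]), 'position': array([ 0.17192801, -0.60057031,  0.24929283]), 'ee_rot': array([ 9.90296111e-01,  1.38972016e-01, -1.09896914e-04, -6.16109713e-04]), 'ft_force': array([-0.40056052,  0.99058014, -0.10750714]), 'torque': array([ 0.00488989, -0.05559869, -0.00895724]), 'grasp_force': 0.0, 'grip_width': 0.9998469850107843}
[[347.77300514   0.         256.51582105]
 [  0.         347.77300514 190.61405184]
 [  0.           0.           1.        ]] [-0.07335793  0.          0.          0.          0.        ] [ 0.30286254 -0.01419548  1.18418184]
[[415.3130664    0.         258.73138441]
 [  0.         415.3130664  191.66401237]
 [  0.           0.           1.        ]] [-0.05520801  0.          0.          0.          0.        ] [0.41245389 0.98465469 0.87481094]
```

View pics/t0.png

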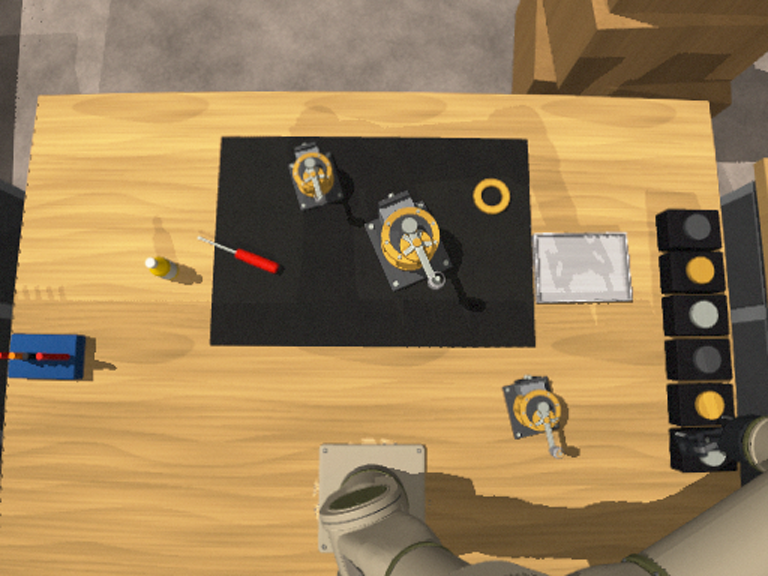

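View pics/s0.png

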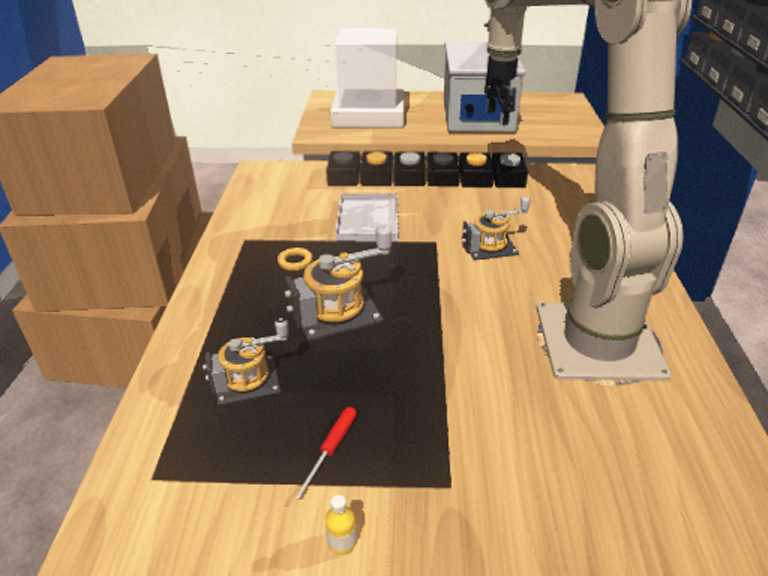

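The top view (1.5x) shows three reel look-alikes: the large one at (410,240) with its knob at (436,281), a small one at (313,175), and a small one at (538,410). In the side view these are at (335,290) with the knob at (384,238), (243,365), and (492,235). The largest, in the middle of the mat, is the one meant, so I'll check it in a close crop.

```bash
python3 - <<'E'
from h import *
import pickle
t,s=pickle.load(open('c0.pkl','rb'))
a=cv2.resize(t['pixels'][120:220,235:325,::-1],None,fx=4.4,fy=4.4,interpolation=cv2.INTER_CUBIC)
b=cv2.resize(s['pixels'][140:240,185:275,::-1],None,fx=4.4,fy=4.4,interpolation=cv2.INTER_CUBIC)
cv2.imwrite('pics/c0.png',np.hstack([a,b]))
E
```

```text
(no output)
```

View pics/c0.png

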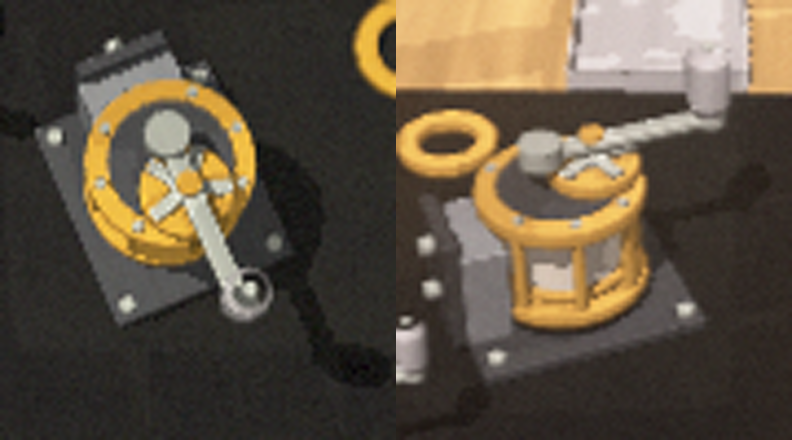

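The crop confirms the large reel, with the clamp jaws at the far left and the knob toward the robot. The knob top is at crop (248,290) in the top view and (708,52) in the side view. The orange nut is at (189,181) in the top view and (592,132) in the side view.

```bash
python3 - <<'E'
from h import *
import pickle
from scipy.optimize import least_squares
t,s=pickle.load(open('c0.pkl','rb'))
T=lambda x,y:np.array([235+(x+.5)/4.4-.5,120+(y+.5)/4.4-.5])
S=lambda x,y:np.array([185+(x-396+.5)/4.4-.5,140+(y+.5)/4.4-.5])
kt=T(248,290);nt=T(189,181);ks=S(708,52);kf=S(708,116);ns=S(592,132)
print('knob top',atz(t,kt,.198),atz(s,ks,.198),'foot',atz(s,kf,.144))
print('nut',atz(t,nt,.148),atz(s,ns,.148))
bolts=[T(55,135),T(127,303),T(274,243),T(201,72)]
B=[atz(t,b,.013) for b in bolts];print('bolts',np.round(B,3),np.mean(B,0))
print([np.linalg.norm(B[i]-B[i-1]) for i in range(4)])
def res(p):
    a=np.array(p[:2]);k=a+.09*np.array([np.cos(p[2]),np.sin(p[2])])
    return np.r_[proj(t,[*k,.198])[0]-kt,proj(s,[*k,.198])[0]-ks,proj(s,[*k,.144])[0]-kf,proj(t,[*a,.148])[0]-nt,proj(s,[*a,.148])[0]-ns]
r=least_squares(res,[.5,-.05,-2.5]);print(r.x,np.round(r.fun,2))
a=r.x[:2];d=np.array([np.cos(r.x[2]),np.sin(r.x[2])]);print('knob',a+.09*d,'origin',a-.026*d)
E
```

```text
knob top [ 0.45705042 -0.12503513  0.198     ] [ 0.45501113 -0.11684191  0.198     ] foot [ 0.45538331 -0.11674761  0.144     ]
nut [ 0.5411224 -0.0904778  0.148    ] [ 0.53677699 -0.08822114  0.148     ]
bolts [[ 0.608  0.005  0.013]
 [ 0.475 -0.052  0.013]
 [ 0.523 -0.167  0.013]
 [ 0.661 -0.11   0.013]] [ 0.56691289 -0.08101212  0.013     ]
[np.float64(0.12659620895915258), np.float64(0.1447996023905655), np.float64(0.1242980281182425), np.float64(0.14852880073509966)]
[ 0.53949504 -0.08981763 -2.7693598 ] [-0.86  0.47 -0.14 -0.97 -0.02 -1.01 -0.21  0.52 -0.82 -0.3 ]
knob [ 0.45565846 -0.12255029] origin [ 0.5637145  -0.08036152]
```

```bash
cat > plan.py <<'E'
from h import *
import json
def load(): return np.array(json.load(open('cmd.json')))
def emit(poses,jaws):
    """absolute poses (x,y,z,yaw), one per 1/8 s row -> rounded rows; commanded pose kept in cmd.json"""
    c=load(); out=[]
    for p,j in zip(poses,jaws):
        d=np.array(p)-c; ps=c[3]
        ex=np.array([np.cos(ps),np.sin(ps)]); ey=np.array([np.sin(ps),-np.cos(ps)])
        r=np.round(np.array([d[:2]@ex/.4,d[:2]@ey/.4,-d[2]/.4,-d[3]/np.pi]),3)
        c[:2]+=.4*(r[0]*ex+r[1]*ey); c[2]-=.4*r[2]; c[3]-=np.pi*r[3]
        out.append(' '.join('%g'%v for v in (j,*(r+0.))))
        if len(out)%10==0: print('; '.join(out[-10:]),'\n')
    json.dump(list(c),open('cmd.json','w'))
E
python3 - <<'E'
from plan import *
o=manip.get_obs();p0=np.r_[o['position'],2*np.arctan2(o['ee_rot'][1],o['ee_rot'][0])]
json.dump(list(p0),open('cmd.json','w'))
p1=np.array([.457,-.123,.275,np.deg2rad(80)])
s=np.linspace(0,1,19)[1:];s=s*s*(3-2*s)
P=[p0+(p1-p0)*v for v in s]+[p1]*2
for i in range(20): P[i][2]=min(P[i][2]+0.0,.275)
emit(P,[0]*20);print(load())
E
```

```text
0 0.009 -0.008 -0.001 -0.003; 0 0.026 -0.024 -0.001 -0.009; 0 0.042 -0.037 -0.003 -0.014; 0 0.056 -0.045 -0.003 -0.019; 0 0.071 -0.05 -0.004 -0.022; 0 0.085 -0.05 -0.005 -0.025; 0 0.095 -0.048 -0.005 -0.028; 0 0.105 -0.042 -0.005 -0.028; 0 0.11 -0.033 -0.005 -0.03; 0 0.113 -0.022 -0.005 -0.029 

0 0.112 -0.012 -0.006 -0.029; 0 0.107 -0.001 -0.005 -0.027; 0 0.098 0.007 -0.004 -0.026; 0 0.086 0.014 -0.004 -0.022; 0 0.071 0.016 -0.004 -0.018; 0 0.053 0.015 -0.002 -0.014; 0 0.033 0.011 -0.002 -0.01; 0 0.012 0.004 0 -0.003; 0 0 0 0 0; 0 0 0 0 0 

[ 0.45683978 -0.12289289  0.27489283  1.3972536 ]
```

>>> arm_command --series "0 0.009 -0.008 -0.001 -0.003; 0 0.026 -0.024 -0.001 -0.009; 0 0.042 -0.037 -0.003 -0.014; 0 0.056 -0.045 -0.003 -0.019; 0 0.071 -0.05 -0.004 -0.022; 0 0.085 -0.05 -0.005 -0.025; 0 0.095 -0.048 -0.005 -0.028; 0 0.105 -0.042 -0.005 -0.028; 0 0.11 -0.033 -0.005 -0.03; 0 0.113 -0.022 -0.005 -0.029" --newtons 30

```text
clock: 1.35
position: [0.3388, -0.3203, 0.265]
ee_rot: [0.893, 0.45, -0.0, 0.0]
ft_force: [0.6, -0.6, 0.4]
grip_width: 0.999
grasp_force: 0.0
```

>>> arm_command --series "0 0.112 -0.012 -0.006 -0.029; 0 0.107 -0.001 -0.005 -0.027; 0 0.098 0.007 -0.004 -0.026; 0 0.086 0.014 -0.004 -0.022; 0 0.071 0.016 -0.004 -0.018; 0 0.053 0.015 -0.002 -0.014; 0 0.033 0.011 -0.002 -0.01; 0 0.012 0.004 0 -0.003; 0 0 0 0 0; 0 0 0 0 0"

```text
clock: 2.6
position: [0.4566, -0.1241, 0.2755]
ee_rot: [0.766, 0.643, -0.0, -0.0]
ft_force: [-1.2, 0.1, -0.7]
grip_width: 1.001
grasp_force: 0.0
```

```bash
python3 - <<'E'
from plan import *
import pickle
o=manip.get_obs();print(o['clock'],o['position'],np.degrees(2*np.arctan2(o['ee_rot'][1],o['ee_rot'][0])),o['joint_pos'],o['ft_force'])
t=cam('top');s=cam('side');pickle.dump((t,s),open('c1.pkl','wb'))
a=cv2.resize(t['pixels'][120:220,235:325,::-1],None,fx=4.4,fy=4.4,interpolation=cv2.INTER_CUBIC)
b=cv2.resize(s['pixels'][120:220,195:285,::-1],None,fx=4.4,fy=4.4,interpolation=cv2.INTER_CUBIC)
cv2.imwrite('pics/c1.png',np.hstack([a,b]))
print(proj(s,[[*o['position'][:2],z] for z in (.275,.198,.178,.144)]))
E
```

```text
2.6 [ 0.45660955 -0.12406204  0.27548884] 79.95984913770872 [ 0.76994716  0.0139563  -0.59914248  1.77870669  0.00831444  1.35164753
 -0.00619348] [-1.17721799  0.13375947 -0.6824271 ]
[[254.89670891 128.26269053]
 [255.08960326 150.20862985]
 [255.13767786 155.6601976 ]
 [255.21757418 164.70462901]]
```

View pics/c1.png

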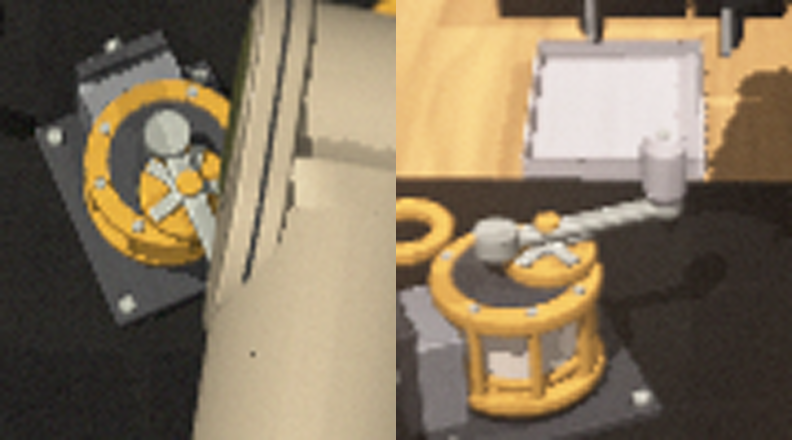

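The side crop shows the fingertips at (593,30) and (729,30). Their midpoint of 661 sits over the knob top at (664,135), so the estimate holds to about 2 mm. I'll lower and close.

```bash
python3 - <<'E'
from plan import *
p0=load();p1=np.array([.4555,-.1235,.178,p0[3]])
s=np.linspace(0,1,10)[1:];s=s*s*(3-2*s)
emit([p0+(p1-p0)*v for v in s]+[p1],[0]*10);print(load())
E
```

```text
0 0 0 0.008 0; 0 0 0 0.023 0; 0 -0.001 -0.001 0.032 0; 0 0 0 0.038 0; 0 0 -0.001 0.04 0; 0 -0.001 0 0.038 0; 0 0 -0.001 0.033 0; 0 0 0 0.022 0; 0 0 0 0.008 0; 0 0 0 0 0 

[ 0.45551967 -0.12347366  0.17809283  1.3972536 ]
```

>>> arm_command --series "0 0 0 0.008 0; 0 0 0 0.023 0; 0 -0.001 -0.001 0.032 0; 0 0 0 0.038 0; 0 0 -0.001 0.04 0; 0 -0.001 0 0.038 0; 0 0 -0.001 0.033 0; 0 0 0 0.022 0; 0 0 0 0.008 0; 0 0 0 0 0" --newtons 25

```text
clock: 3.95
position: [0.4558, -0.1238, 0.1789]
ee_rot: [0.766, 0.643, 0.0, 0.0]
ft_force: [0.4, -0.2, 0.2]
grip_width: 1.0
grasp_force: 0.0
```

>>> arm_command --series "0.3 0 0 0 0; 0.35 0 0 0 0; 0.4 0 0 0 0; 0.45 0 0 0 0; 0.5 0 0 0 0; 0.6 0 0 0 0; 0.7 0 0 0 0; 0.8 0 0 0 0; 0.8 0 0 0 0; 0.8 0 0 0 0" --newtons 25

```text
clock: 5.2
position: [0.4557, -0.1239, 0.1789]
ee_rot: [0.766, 0.643, 0.0, 0.0]
ft_force: [-0.5, 0.4, 1.4]
grip_width: 0.371
grasp_force: 25.1
```

```bash
python3 - <<'E'
from plan import *
import pickle
o=manip.get_obs();print(o)
s=cam('side');pickle.dump(s,open('c2.pkl','wb'))
save(s,'c2.png',(195,110,285,200),5)
E
```

```text
{'clock': 5.2, 'joint_pos': array([ 0.7551579 ,  0.09311647, -0.60831915,  1.91599605,  0.05843351,
        1.14951141, -0.04863492]), 'joint_velocities': array([ 2.69217820e-04,  3.42721927e-04, -4.17131345e-05, -1.68761520e-03,
        2.20907077e-03, -1.44301955e-03, -1.41664892e-03]), 'tau': array([-9.38998209e-02, -3.69808245e+01, -1.84694577e+00, -3.58308935e+01,
       -3.49527178e-02, -7.53730768e-02,  3.99936889e-04]), 'position': array([ 0.45570228, -0.12385255,  0.17890889]), 'ee_rot': array([7.65745424e-01, 6.43143782e-01, 2.03665325e-05, 1.40946510e-04]), 'ft_force': array([-0.52572735,  0.3749287 ,  1.38010162]), 'torque': array([0.04429684, 0.00133211, 0.02481271]), 'grasp_force': 25.13475546031259, 'grip_width': 0.37143563814340536}
```

View pics/c2.png

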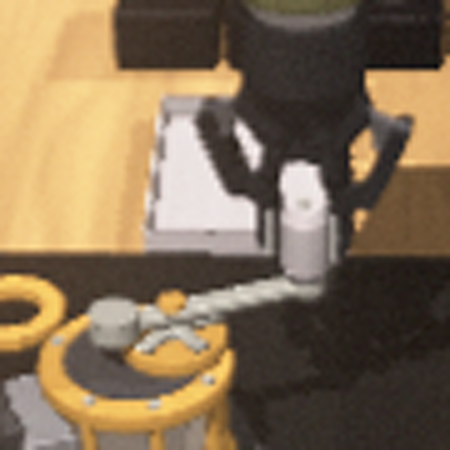

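```bash
cat > wind.py <<'E'
import sys
from plan import *
# wind.py q0 w0 w1 ax ay n : ramp the crank speed w0->w1 over n rows of 1/8 s
q0,w0,w1,ax,ay=map(float,sys.argv[1:6]);n=int(sys.argv[6]);TH0=-2.75
c=load();t=np.arange(1,n+1)/8;T=n/8
q=q0+w0*t+(w1-w0)*t*t/2/T
emit([(ax+.09*np.cos(TH0-a),ay+.09*np.sin(TH0-a),.178,c[3]) for a in q],['0.8']*n if 0 else [.8]*n)
print('q end',q[-1],load())
E
python3 wind.py 0 0 0.6 .5387 -.0892 10
```

```text
0.8 0.001 0 0 0; 0.8 0.002 -0.002 0 0; 0.8 0.003 -0.002 0 0; 0.8 0.005 -0.003 0 0; 0.8 0.007 -0.003 0 0; 0.8 0.008 -0.004 0 0; 0.8 0.011 -0.005 0 0; 0.8 0.011 -0.004 0 0; 0.8 0.014 -0.004 0 0; 0.8 0.016 -0.004 0 0 

q end 0.375 [ 0.44869332 -0.09060117  0.17809283  1.3972536 ]
```

>>> arm_command --series "0.8 0.001 0 0 0; 0.8 0.002 -0.002 0 0; 0.8 0.003 -0.002 0 0; 0.8 0.005 -0.003 0 0; 0.8 0.007 -0.003 0 0; 0.8 0.008 -0.004 0 0; 0.8 0.011 -0.005 0 0; 0.8 0.011 -0.004 0 0; 0.8 0.014 -0.004 0 0; 0.8 0.016 -0.004 0 0"

```text
clock: 6.5
position: [0.4484, -0.0905, 0.1788]
ee_rot: [0.766, 0.643, -0.0, -0.0]
ft_force: [-3.7, -0.3, 5.3]
grip_width: 0.377
grasp_force: 25.5
```

```bash
python3 wind.py .375 .6 .9 .5387 -.0892 10
```

```text
0.8 0.017 -0.003 0 0; 0.8 0.018 -0.001 0 0; 0.8 0.019 0 0 0; 0.8 0.02 0.002 0 0; 0.8 0.02 0.004 0 0; 0.8 0.021 0.006 0 0; 0.8 0.02 0.008 0 0; 0.8 0.021 0.011 0 0; 0.8 0.02 0.013 0 0; 0.8 0.019 0.016 0 0 

q end 1.3125 [ 0.48422534 -0.01764066  0.17809283  1.3972536 ]
```

>>> arm_command --series "0.8 0.017 -0.003 0 0; 0.8 0.018 -0.001 0 0; 0.8 0.019 0 0 0; 0.8 0.02 0.002 0 0; 0.8 0.02 0.004 0 0; 0.8 0.021 0.006 0 0; 0.8 0.02 0.008 0 0; 0.8 0.021 0.011 0 0; 0.8 0.02 0.013 0 0; 0.8 0.019 0.016 0 0"

```text
clock: 7.75
position: [0.4843, -0.0163, 0.1789]
ee_rot: [0.765, 0.644, 0.0, -0.001]
ft_force: [-2.0, 1.6, 5.2]
grip_width: 0.376
grasp_force: 25.4
```

```bash
python3 wind.py 1.3125 .9 1.3 .5387 -.0892 10; python3 -c "
from h import *
print(manip.get_obs())"
```

```text
0.8 0.018 0.019 0 0; 0.8 0.016 0.021 0 0; 0.8 0.015 0.024 0 0; 0.8 0.011 0.027 0 0; 0.8 0.008 0.03 0 0; 0.8 0.004 0.031 0 0; 0.8 -0.001 0.032 0 0; 0.8 -0.005 0.034 0 0; 0.8 -0.011 0.033 0 0; 0.8 -0.016 0.032 0 0 

q end 2.6875 [ 0.59841869 -0.02182156  0.17809283  1.3972536 ]
{'clock': 7.75, 'joint_pos': array([ 0.61164856,  0.13682101, -0.71113593,  1.88288555,  0.09616323,
        1.15674306, -0.30596701]), 'joint_velocities': array([-0.11973016,  0.15658764, -0.03583582, -0.14150938,  0.117769  ,
        0.02054107, -0.19217414]), 'tau': array([  2.41832636, -38.09172392,  -1.27260458, -34.85647917,
         0.69232509,  -0.61285475,   0.4092215 ]), 'position': array([ 0.48425399, -0.01627334,  0.17885349]), 'ee_rot': array([ 7.65328512e-01,  6.43639600e-01,  2.12822914e-04, -5.37738499e-04]), 'ft_force': array([-2.0231327 ,  1.56338425,  5.16179505]), 'torque': array([ 0.53271576,  0.37339127, -0.01955359]), 'grasp_force': 25.399834534619004, 'grip_width': 0.37631894966526064}
```

>>> arm_command --series "0.8 0.018 0.019 0 0; 0.8 0.016 0.021 0 0; 0.8 0.015 0.024 0 0; 0.8 0.011 0.027 0 0; 0.8 0.008 0.03 0 0; 0.8 0.004 0.031 0 0; 0.8 -0.001 0.032 0 0; 0.8 -0.005 0.034 0 0; 0.8 -0.011 0.033 0 0; 0.8 -0.016 0.032 0 0"

```text
clock: 9.0
position: [0.5998, -0.0225, 0.1789]
ee_rot: [0.766, 0.643, 0.0, 0.0]
ft_force: [1.6, 2.5, 3.6]
grip_width: 0.376
grasp_force: 25.4
```

```bash
python3 wind.py 2.6875 1.3 1.6 .5387 -.0892 10; python3 -c "
from h import *
print(manip.get_obs())"
```

```text
0.8 -0.022 0.03 0 0; 0.8 -0.027 0.026 0 0; 0.8 -0.032 0.022 0 0; 0.8 -0.036 0.016 0 0; 0.8 -0.039 0.01 0 0; 0.8 -0.041 0.003 0 0; 0.8 -0.042 -0.005 0 0; 0.8 -0.04 -0.013 0 0; 0.8 -0.039 -0.021 0 0; 0.8 -0.034 -0.028 0 0 

q end 4.5 [ 0.58986601 -0.1632694   0.17809283  1.3972536 ]
{'clock': 9.0, 'joint_pos': array([ 0.49335581,  0.40466362, -0.67081126,  1.59385948,  0.26239721,
        1.23380045, -0.39854065]), 'joint_velocities': array([-0.0106981 ,  0.19390905,  0.07675896, -0.25068847,  0.09981762,
        0.08663426,  0.08096008]), 'tau': array([  1.74176797, -57.52614141,  -7.25626141, -32.95813322,
         0.40551106,   0.68414614,  -0.20978475]), 'position': array([ 0.59978269, -0.02245825,  0.17893192]), 'ee_rot': array([7.65675429e-01, 6.43226840e-01, 4.95775218e-04, 3.53377202e-04]), 'ft_force': array([1.62273048, 2.54014485, 3.57655013]), 'torque': array([ 0.42667461, -0.34817653, -0.00854201]), 'grasp_force': 25.36909647169523, 'grip_width': 0.37576656850686396}
```

>>> arm_command --series "0.8 -0.022 0.03 0 0; 0.8 -0.027 0.026 0 0; 0.8 -0.032 0.022 0 0; 0.8 -0.036 0.016 0 0; 0.8 -0.039 0.01 0 0; 0.8 -0.041 0.003 0 0; 0.8 -0.042 -0.005 0 0; 0.8 -0.04 -0.013 0 0; 0.8 -0.039 -0.021 0 0; 0.8 -0.034 -0.028 0 0"

```text
clock: 10.25
position: [0.5883, -0.1635, 0.1787]
ee_rot: [0.766, 0.643, -0.001, -0.002]
ft_force: [-5.7, 8.9, 10.8]
grip_width: 0.374
grasp_force: 25.9
```

```bash
python3 wind.py 4.5 1.6 2.05 .5387 -.0892 10; python3 -c "
from h import *
print(manip.get_obs()['joint_velocities'])"
```

```text
0.8 -0.029 -0.036 0 0; 0.8 -0.021 -0.041 0 0; 0.8 -0.012 -0.047 0 0; 0.8 -0.002 -0.049 0 0; 0.8 0.009 -0.05 0 0; 0.8 0.02 -0.047 0 0; 0.8 0.032 -0.043 0 0; 0.8 0.042 -0.035 0 0; 0.8 0.05 -0.024 0 0; 0.8 0.056 -0.01 0 0 

q end 6.78125 [ 0.44937621 -0.07975618  0.17809283  1.3972536 ]
[ 0.24514227 -0.18147472 -0.00980508  0.23322947 -0.10811183 -0.07066003
  0.21823875]
```

```bash
echo '[0.58986601,-0.1632694,0.17809283,1.3972536]'>cmd.json; python3 wind.py 4.5 1.6 2.05 .5384 -.0882 10
```

```text
0.8 -0.026 -0.037 0 0; 0.8 -0.021 -0.042 0 0; 0.8 -0.013 -0.046 0 0; 0.8 -0.002 -0.049 0 0; 0.8 0.009 -0.05 0 0; 0.8 0.021 -0.048 0 0; 0.8 0.032 -0.042 0 0; 0.8 0.042 -0.035 0 0; 0.8 0.05 -0.024 0 0; 0.8 0.056 -0.011 0 0 

q end 6.78125 [ 0.44879544 -0.07843607  0.17809283  1.3972536 ]
```

>>> arm_command --series "0.8 -0.026 -0.037 0 0; 0.8 -0.021 -0.042 0 0; 0.8 -0.013 -0.046 0 0; 0.8 -0.002 -0.049 0 0; 0.8 0.009 -0.05 0 0; 0.8 0.021 -0.048 0 0; 0.8 0.032 -0.042 0 0; 0.8 0.042 -0.035 0 0; 0.8 0.05 -0.024 0 0; 0.8 0.056 -0.011 0 0"

```text
clock: 11.5
position: [0.4485, -0.079, 0.1789]
ee_rot: [0.766, 0.643, -0.0, 0.0]
ft_force: [10.5, -1.4, -1.5]
grip_width: 0.372
grasp_force: 25.7
```

```bash
cat > coast.py <<'E'
import sys
from plan import *
# coast.py q w fric tau gap jaw... : rows following the free crank (q,w known a time gap before the next row starts)
q,w,f,tau,gap,ax,ay=map(float,sys.argv[1:8]);jaw=[float(v) for v in sys.argv[8:18]];TH0=-2.75
c=load();t=gap+np.arange(1,11)/8
B=f*tau
qq=q+(w+B)*tau*(1-np.exp(-t/tau))-B*t
ww=(w+B)*np.exp(-t/tau)-B
emit([(ax+.09*np.cos(TH0-a),ay+.09*np.sin(TH0-a),.178,c[3]) for a in qq],jaw)
print('q,w end',qq[-1],ww[-1],load())
E
python3 coast.py 6.78125 2.05 .06 19 0 .5384 -.0882 .8 .8 0.15 .15 .15 .15 .15 .15 .15 .15;python3 -c "
from h import *
o=manip.get_obs()
print(o['joint_velocities'],o['clock'])"
```

```text
0.8 0.057 0.004 0 0; 0.8 0.054 0.017 0 0; 0.15 0.047 0.03 0 0; 0.15 0.038 0.041 0 0; 0.15 0.027 0.048 0 0; 0.15 0.014 0.052 0 0; 0.15 0.002 0.054 0 0; 0.15 -0.011 0.052 0 0; 0.15 -0.023 0.047 0 0; 0.15 -0.033 0.041 0 0 

q,w end 9.21541202799682 1.8468862090527984 [ 0.61275613 -0.0373302   0.17809283  1.3972536 ]
[-0.19531238 -0.07756168 -0.17428568  0.06438515 -0.04681551 -0.04351069
 -0.34926898] 11.5
```

```bash
echo '[0.44879544,-0.07843607,0.17809283,1.3972536]'>cmd.json; python3 coast.py 6.78125 2.05 .06 19 0 .5388 -.0882 .8 0 0 0 0 0 0 0 0 0
```

```text
0.8 0.057 0.005 0 0; 0 0.054 0.017 0 0; 0 0.047 0.03 0 0; 0 0.038 0.041 0 0; 0 0.027 0.048 0 0; 0 0.014 0.052 0 0; 0 0.002 0.054 0 0; 0 -0.011 0.052 0 0; 0 -0.023 0.047 0 0; 0 -0.033 0.041 0 0 

q,w end 9.21541202799682 1.8468862090527984 [ 0.61315012 -0.03739927  0.17809283  1.3972536 ]
```

>>> arm_command --series "0.8 0.057 0.005 0 0; 0 0.054 0.017 0 0; 0 0.047 0.03 0 0; 0 0.038 0.041 0 0; 0 0.027 0.048 0 0; 0 0.014 0.052 0 0; 0 0.002 0.054 0 0; 0 -0.011 0.052 0 0; 0 -0.023 0.047 0 0; 0 -0.033 0.041 0 0"

```text
clock: 12.75
position: [0.6128, -0.0387, 0.1777]
ee_rot: [0.766, 0.643, -0.001, -0.001]
ft_force: [0.3, -0.1, -1.0]
grip_width: 0.998
grasp_force: 0.0
```

```bash
python3 - <<'E'
from plan import *
import pickle
o=manip.get_obs();s=cam('side');pickle.dump((o,s),open('c3.pkl','wb'))
print(o['clock'],o['position'],o['grip_width'],o['ft_force'])
save(s,'c3.png',(170,100,270,200),5.5)
def P(q,r=.09,z=.198):
    a=-2.75-q; return [.5388+r*np.cos(a),-.0882+r*np.sin(a),z]
for q in (8.6,8.8,9,9.215,9.4): print(q,((proj(s,[P(q),P(q,z=.144),P(q,r=-.05,z=.155)])-[170,100])*5.5).round(0).tolist())
E
```

```text
12.75 [ 0.61281317 -0.03867239  0.17767877] 0.998278470121874 [ 0.29266854 -0.14428053 -1.03209136]
8.6 [[244.0, 393.0], [251.0, 476.0], [358.0, 328.0]]
8.8 [[216.0, 384.0], [223.0, 467.0], [373.0, 332.0]]
9 [[192.0, 372.0], [199.0, 455.0], [386.0, 338.0]]
9.215 [[172.0, 357.0], [180.0, 439.0], [397.0, 346.0]]
9.4 [[161.0, 342.0], [169.0, 423.0], [404.0, 354.0]]
```

View pics/c3.png

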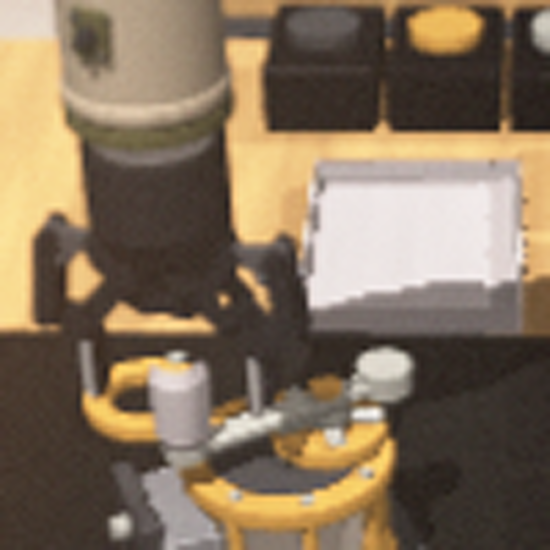

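The knob top is at crop (179,366) and its foot at (187,447), between the open pads at x≈87 and x≈255. It is about 0.1 rad behind the tool. I'll build a small tracker from patches of the knob and counterweight.

```bash
cat > track.py <<'E'
from plan import *
import pickle
AX,AY=.5388,-.0882
def P(q,r=.09,z=.198):
    a=-2.75-q; return [AX+r*np.cos(a),AY+r*np.sin(a),z]
def patch(c,q,kind,off=(0,0)):
    if kind=='k': a,b=proj(c,[P(q),P(q,z=.146)]);sc=np.linalg.norm(b-a)/15;w,h,up=17,17,2
    else: a,b=proj(c,[P(q,r=-.046,z=.147),P(q,r=-.046,z=.13)]);sc=np.linalg.norm(b-a)/5;w,h,up=17,10,4
    a=a+off
    M=np.array([[sc,0,a[0]-sc*(w-1)/2],[0,sc,a[1]-sc*up]])
    return cv2.warpAffine(c['pixels'].astype(np.float32),M,(w,h),flags=cv2.INTER_LINEAR|cv2.WARP_INVERSE_MAP)
def ncc(a,b):
    if a.shape==(17,17,3): a,b=a[:,2:-2],b[:,2:-2]
    return np.abs(a-b).mean()
OFF={}
def track(c,q0,refs,span=.5):
    qs=np.arange(q0-span,q0+span,.01);out={}
    for k in refs:
        v=np.array([min(ncc(patch(c,q,k,(dx,dy)),R) for R in refs[k] for dx in (0,) for dy in (-.5,0,.5,1)) for q in qs])
        i=v.argmin();out[k]=(round(qs[i],3),round(float(v[i]),1),[round(float(x),1) for x in (v[max(i-10,0)],v[min(i+10,len(v)-1)])])
    return out
E
cat > t1.py <<'E'
from track import *
s0=pickle.load(open('c0.pkl','rb'))[1];s1=pickle.load(open('c1.pkl','rb'))[1];s2=pickle.load(open('c2.pkl','rb'));o,s3=pickle.load(open('c3.pkl','rb'))
r0={k:[patch(s0,0,k,(0,.3))] for k in 'kc'};r3={k:[patch(s3,9.12,k,(0,.3))] for k in 'kc'}
for n,s in (('s1',s1),('s2',s2)): print(n,'by r0',track(s,0,r0),'by r3',track(s,0,r3))
print('s3 by r0',track(s3,9.12,r0))
print('s0 by r3',track(s0,0,r3))
E
python3 t1.py; python3 coast.py 9.12 1.72 .1 19 .05 .5388 -.0882 0 0 0 0 0 0 0 0 0 0
```

```text
s1 by r0 {'k': (np.float64(0.0), 5.8, [16.8, 13.1]), 'c': (np.float64(-0.02), 10.4, [15.5, 12.3])} by r3 {'k': (np.float64(0.1), 33.0, [35.2, 37.6]), 'c': (np.float64(0.09), 59.0, [59.6, 60.9])}
s2 by r0 {'k': (np.float64(-0.02), 21.3, [30.6, 25.8]), 'c': (np.float64(-0.03), 5.3, [12.6, 7.6])} by r3 {'k': (np.float64(0.12), 21.9, [28.5, 28.4]), 'c': (np.float64(-0.02), 58.2, [59.0, 59.0])}
s3 by r0 {'k': (np.float64(9.16), 29.6, [36.7, 38.2]), 'c': (np.float64(8.97), 54.3, [55.8, 57.7])}
s0 by r3 {'k': (np.float64(0.1), 31.2, [33.1, 36.5]), 'c': (np.float64(0.02), 57.7, [58.1, 59.3])}
0 -0.035 0.028 0 0; 0 -0.042 0.021 0 0; 0 -0.045 0.012 0 0; 0 -0.046 0.003 0 0; 0 -0.044 -0.007 0 0; 0 -0.042 -0.015 0 0; 0 -0.038 -0.023 0 0; 0 -0.032 -0.029 0 0; 0 -0.025 -0.034 0 0; 0 -0.019 -0.037 0 0 

q,w end 11.198615115434817 1.480599204450799 [ 0.55581934 -0.17679361  0.17809283  1.3972536 ]
```

>>> arm_command --series "0 -0.035 0.028 0 0; 0 -0.042 0.021 0 0; 0 -0.045 0.012 0 0; 0 -0.046 0.003 0 0; 0 -0.044 -0.007 0 0; 0 -0.042 -0.015 0 0; 0 -0.038 -0.023 0 0; 0 -0.032 -0.029 0 0; 0 -0.025 -0.034 0 0; 0 -0.019 -0.037 0 0"

```text
clock: 14.05
position: [0.5548, -0.1774, 0.1789]
ee_rot: [0.766, 0.643, -0.0, 0.0]
ft_force: [-0.5, 0.4, -0.3]
grip_width: 0.998
grasp_force: 0.0
```

```bash
python3 - <<'E'
from track import *
o=manip.get_obs();s=cam('side');pickle.dump((o,s),open('c4.pkl','wb'))
s0=pickle.load(open('c0.pkl','rb'))[1];s3=pickle.load(open('c3.pkl','rb'))[1]
print(o['clock'],o['position'],o['ft_force'])
r0={'k':[patch(s0,0,'k',(0,.3))]};r3={'k':[patch(s3,9.13,'k',(0,.3))]}
print(track(s,11.2,r0),track(s,11.2,r3))
save(s,'c4.png',(180,100,280,200),5.5)
for q in (10.8,11,11.2,11.4): print(q,((proj(s,[P(q),P(q,z=.144),P(q,r=-.046,z=.147)])-[180,100])*5.5).round(0).tolist())
E
```

```text
14.05 [ 0.55481764 -0.17735996  0.17886455] [-0.46415372  0.38443367 -0.29092086]
{'k': (np.float64(11.41), 17.9, [26.9, 30.8])} {'k': (np.float64(11.46), 26.3, [39.0, 30.3])}
10.8 [[189.0, 238.0], [195.0, 317.0], [307.0, 424.0]]
11 [[217.0, 231.0], [223.0, 310.0], [292.0, 428.0]]
11.2 [[247.0, 227.0], [252.0, 305.0], [275.0, 430.0]]
11.4 [[278.0, 226.0], [282.0, 304.0], [259.0, 431.0]]
```

View pics/c4.png

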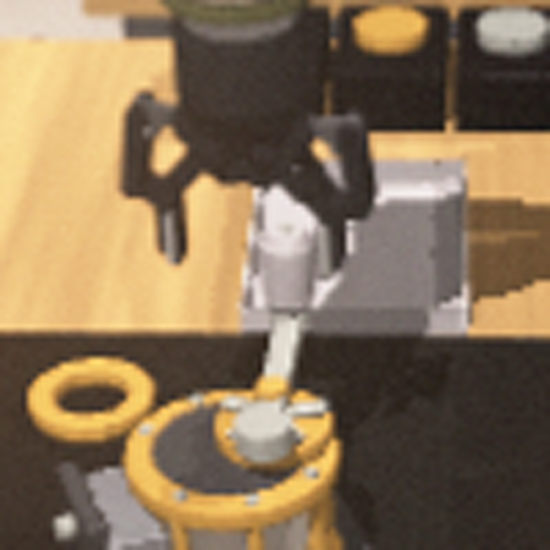

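The knob top is at (285,232) and the counterweight at (265,425), so q≈11.43. The knob runs about 20 mm ahead of the tool and close to the right finger, so I'll catch up at once.

```bash
python3 coast.py 11.43 1.71 .04 19 .065 .5388 -.0882 0 0 0 0 0 0 0 0 0 0
```

```text
0 -0.01 -0.123 0 0; 0 0.014 -0.045 0 0; 0 0.022 -0.041 0 0; 0 0.03 -0.035 0 0; 0 0.037 -0.028 0 0; 0 0.041 -0.019 0 0; 0 0.043 -0.012 0 0; 0 0.044 -0.002 0 0; 0 0.044 0.006 0 0; 0 0.041 0.015 0 0 

q,w end 13.568799200937523 1.544831621003288 [ 0.46506087 -0.03661651  0.17809283  1.3972536 ]
```

>>> arm_command --series "0 -0.01 -0.123 0 0; 0 0.014 -0.045 0 0; 0 0.022 -0.041 0 0; 0 0.03 -0.035 0 0; 0 0.037 -0.028 0 0; 0 0.041 -0.019 0 0; 0 0.043 -0.012 0 0; 0 0.044 -0.002 0 0; 0 0.044 0.006 0 0; 0 0.041 0.015 0 0"

```text
clock: 15.35
position: [0.4655, -0.0354, 0.1789]
ee_rot: [0.766, 0.643, 0.0, 0.0]
ft_force: [0.3, 0.1, -0.5]
grip_width: 0.999
grasp_force: 0.0
```

```bash
cat > look.py <<'E'
import sys
from track import *
n=sys.argv[1];qp=float(sys.argv[2])
o=manip.get_obs();s=cam('side');pickle.dump((o,s),open(n+'.pkl','wb'))
L=lambda f:pickle.load(open(f,'rb'))[1]
R=[(L('c0.pkl'),0),(L('c3.pkl'),9.14),(L('c4.pkl'),11.43)]
print(o['clock'],o['position'],o['ft_force'].round(1))
for c,q in R: print(track(s,qp,{'k':[patch(c,q,'k',(0,.3))]}))
d=s['pixels'][100:200,170:280,::-1]
cv2.imwrite('pics/%s.png'%n,cv2.resize(d,None,fx=5,fy=5,interpolation=cv2.INTER_CUBIC))
for q in (qp-.2,qp,qp+.2): print(q,((proj(s,[P(q),P(q,z=.144),P(q,r=-.046,z=.147)])-[170,100])*5).round(0).tolist())
E
python3 look.py c5 13.55
```

```text
15.35 [ 0.46545723 -0.03542389  0.1789104 ] [ 0.3  0.1 -0.5]
{'k': (np.float64(13.3), 44.4, [51.9, 48.2])}
{'k': (np.float64(13.28), 32.7, [41.4, 40.6])}
{'k': (np.float64(13.36), 45.9, [47.1, 49.5])}
13.350000000000001 [[423.0, 313.0], [424.0, 387.0], [228.0, 333.0]]
13.55 [[408.0, 327.0], [409.0, 402.0], [236.0, 326.0]]
13.75 [[387.0, 340.0], [389.0, 415.0], [247.0, 320.0]]
```

View pics/c5.png

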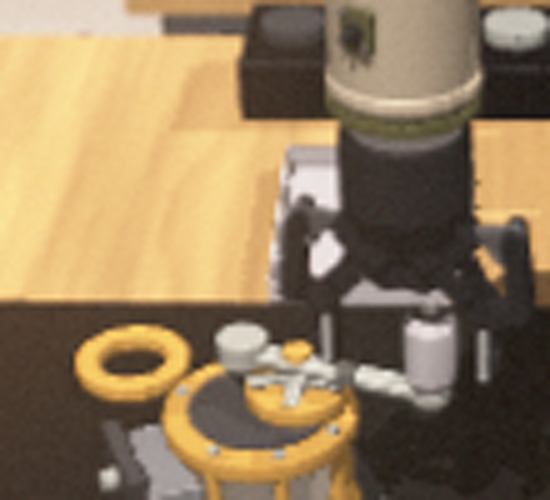

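The knob top is at (428,318), so q≈13.35. With a consistent image offset of about 1 px, the three fixes give 1.91, 1.71 and 1.49 rad/s. That is a steady deceleration of 0.17 rad/s², with no contact. I'll retune and carry on.

```bash
python3 coast.py 13.35 1.38 .085 19 .055 .5388 -.0882 0 0 0 0 0 0 0 0 0 0
cat > look.py <<'E'
import sys
from track import *
n=sys.argv[1];qp=float(sys.argv[2])
L=lambda f:pickle.load(open(f,'rb'))[1]
R=[(L('c3.pkl'),9.18),(L('c4.pkl'),11.41),(L('c5.pkl'),13.35)]
R=[patch(c,q,'k',(1,1)) for c,q in R]+[patch(L('c0.pkl'),0,'k',(.3,1))]
def run(o,s,qp):
    print(o['clock'],o['position'].round(4),o['ft_force'].round(1))
    qs=np.arange(qp-.35,qp+.35,.01)
    for r in R:
        v=np.array([min(ncc(patch(s,q,'k',(1,dy)),r) for dy in (.5,1,1.5)) for q in qs]);i=v.argmin()
        print(round(qs[i],3),v[i].round(1),v[max(i-10,0)].round(1),v[min(i+10,len(v)-1)].round(1))
if n=='test':
    for f,q in (('c3.pkl',9.18),('c4.pkl',11.41),('c5.pkl',13.35)): run(*pickle.load(open(f,'rb')),q)
else:
    o=manip.get_obs();s=cam('side');pickle.dump((o,s),open(n+'.pkl','wb'));run(o,s,qp)
E
python3 look.py test 0
```

```text
0 0.006 0.003 0 0; 0 0.032 0.019 0 0; 0 0.028 0.025 0 0; 0 0.023 0.028 0 0; 0 0.018 0.031 0 0; 0 0.013 0.033 0 0; 0 0.008 0.034 0 0; 0 0.002 0.035 0 0; 0 -0.003 0.034 0 0; 0 -0.008 0.032 0 0 

q,w end 15.019695741238483 1.1811962767769217 [ 0.58123382 -0.00865645  0.17809283  1.3972536 ]
12.75 [ 0.6128 -0.0387  0.1777] [ 0.3 -0.1 -1. ]
9.18 0.0 22.7 23.7
9.21 25.4 34.0 39.3
9.22 22.4 38.5 28.8
9.19 30.0 39.3 37.5
14.05 [ 0.5548 -0.1774  0.1789] [-0.5  0.4 -0.3]
11.43 26.5 39.4 29.8
11.41 0.0 25.8 30.0
11.39 41.4 53.9 49.0
11.36 19.3 29.9 28.8
15.35 [ 0.4655 -0.0354  0.1789] [ 0.3  0.1 -0.5]
13.32 26.1 37.5 37.4
13.43 40.2 42.9 48.5
13.35 0.0 26.2 29.6
13.43 37.5 40.1 44.6
```

Cross-checks agree within ±0.05 rad.

>>> arm_command --series "0 0.006 0.003 0 0; 0 0.032 0.019 0 0; 0 0.028 0.025 0 0; 0 0.023 0.028 0 0; 0 0.018 0.031 0 0; 0 0.013 0.033 0 0; 0 0.008 0.034 0 0; 0 0.002 0.035 0 0; 0 -0.003 0.034 0 0; 0 -0.008 0.032 0 0"

```text
clock: 16.65
position: [0.5822, -0.0094, 0.1788]
ee_rot: [0.766, 0.643, -0.0, 0.0]
ft_force: [-0.0, 0.4, -0.1]
grip_width: 1.0
grasp_force: 0.0
```

```bash
python3 look.py c6 15.0
```

```text
16.65 [ 0.5822 -0.0094  0.1788] [-0.   0.4 -0.1]
15.24 11.7 26.4 31.1
15.25 28.4 39.2 38.0
15.27 26.4 38.0 34.4
15.27 25.3 37.8 32.9
```

```bash
cat > fit.py <<'E'
import numpy as np,sys
from scipy.optimize import least_squares
D=np.array([[11.675,7.135],[12.75,9.16],[14.05,11.40],[15.35,13.32],[16.65,15.24]]+[list(map(float,a.split(','))) for a in sys.argv[1:]])
t=D[:,0]-11.675;tau=19
def m(p,t): B=p[2]*tau;return p[0]+(p[1]+B)*tau*(1-np.exp(-t/tau))-B*t
r=least_squares(lambda p:np.r_[(m(p,t)-D[:,1])/.05,(p[2]-.06)/.04,(p[1]-2.03)/.05],[7.1,2,.06])
p=r.x;T=t[-1];print(p,(m(p,t)-D[:,1]).round(3),'now q,w',m(p,T),(p[1]+p[2]*tau)*np.exp(-T/tau)-p[2]*tau)
E
python3 fit.py
```

```text
[7.11359063 1.97788286 0.05063601] [-0.021 -0.008 -0.008  0.082 -0.045] now q,w 15.195404082640113 1.300610080800555
```

```bash
python3 coast.py 15.22 1.31 .05 19 .06 .5388 -.0882 0 0 0 0 0 0 0 0 0 0
```

```text
0 -0.051 0.085 0 0; 0 -0.027 0.024 0 0; 0 -0.029 0.019 0 0; 0 -0.033 0.014 0 0; 0 -0.033 0.009 0 0; 0 -0.034 0.004 0 0; 0 -0.034 -0.002 0 0; 0 -0.033 -0.006 0 0; 0 -0.031 -0.011 0 0; 0 -0.029 -0.016 0 0 

q,w end 16.836342983635685 1.1594293166507534 [ 0.60544372 -0.14853797  0.17809283  1.3972536 ]
```

>>> arm_command --series "0 -0.051 0.085 0 0; 0 -0.027 0.024 0 0; 0 -0.029 0.019 0 0; 0 -0.033 0.014 0 0; 0 -0.033 0.009 0 0; 0 -0.034 0.004 0 0; 0 -0.034 -0.002 0 0; 0 -0.033 -0.006 0 0; 0 -0.031 -0.011 0 0; 0 -0.029 -0.016 0 0"

```text
clock: 17.95
position: [0.605, -0.1496, 0.1788]
ee_rot: [0.766, 0.643, -0.0, 0.0]
ft_force: [-0.3, 0.8, -0.7]
grip_width: 1.0
grasp_force: 0.0
```

```bash
python3 look.py c7 16.83; python3 - <<'E'
from h import *
import pickle
s=pickle.load(open('c7.pkl','rb'))[1];o=pickle.load(open('c7.pkl','rb'))[0]
save(s,'c7.png',(170,100,280,200),5)
p=o['position'];print(((proj(s,[[*p[:2],.198],[*p[:2],.144]])-[170,100])*5).round(0))
E
```

```text
17.95 [ 0.605  -0.1496  0.1788] [-0.3  0.8 -0.7]
17.14 16.5 31.8 19.0
17.11 18.6 27.4 31.7
17.12 34.7 49.0 36.8
17.1 27.3 29.9 39.3
[[193. 227.]
 [200. 299.]]
```

View pics/c7.png

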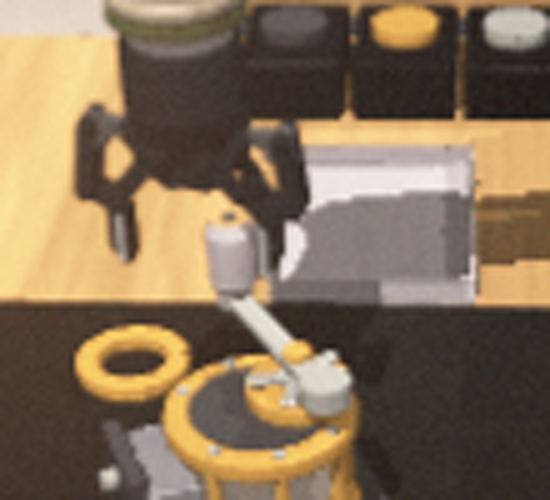

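The knob top is at (229,225), while the fingers' midpoint is at x≈193. The knob is about 19 mm ahead of centre again, so it is losing less speed than I assumed. I'll catch up, with less assumed friction.

```bash
python3 coast.py 17.12 1.35 .02 19 .065 .5388 -.0882 0 0 0 0 0 0 0 0 0 0
```

```text
0 -0.081 -0.088 0 0; 0 -0.014 -0.035 0 0; 0 -0.008 -0.036 0 0; 0 -0.002 -0.037 0 0; 0 0.004 -0.036 0 0; 0 0.009 -0.035 0 0; 0 0.015 -0.032 0 0; 0 0.02 -0.03 0 0; 0 0.023 -0.026 0 0; 0 0.027 -0.021 0 0 

q,w end 18.81830996664855 1.234315264913234 [ 0.45681936 -0.12532591  0.17809283  1.3972536 ]
```

>>> arm_command --series "0 -0.081 -0.088 0 0; 0 -0.014 -0.035 0 0; 0 -0.008 -0.036 0 0; 0 -0.002 -0.037 0 0; 0 0.004 -0.036 0 0; 0 0.009 -0.035 0 0; 0 0.015 -0.032 0 0; 0 0.02 -0.03 0 0; 0 0.023 -0.026 0 0; 0 0.027 -0.021 0 0"

```text
clock: 19.25
position: [0.4565, -0.1248, 0.1789]
ee_rot: [0.766, 0.643, -0.0, 0.0]
ft_force: [0.3, -0.7, 0.2]
grip_width: 1.003
grasp_force: 0.0
```

```bash
python3 look.py c8 18.8; python3 - <<'E'
from h import *
import pickle
from scipy import ndimage as N
o,s=pickle.load(open('c8.pkl','rb'))
p=o['position'];tp=proj(s,[[*p[:2],.198],[*p[:2],.144]]);print(tp.round(1))
# knob row profile half way down the knob, relative to the projected TCP column
c=s['pixels'].astype(int);m=tp.mean(0)
for dy in (-2,1,4):
    r=int(round(m[1]))+dy;x0=int(round(m[0]));print(r,x0,c[r,x0-22:x0+23].mean(1).astype(int).tolist())
E
```

```text
19.25 [ 0.4565 -0.1248  0.1789] [ 0.3 -0.7  0.2]
18.8 31.9 37.2 37.7
18.76 20.1 26.8 24.6
18.77 44.3 55.7 48.6
18.76 8.4 20.8 15.4
[[255.1 150.1]
 [255.3 164.6]]
155 255 [220, 219, 220, 221, 220, 207, 183, 164, 86, 103, 203, 220, 222, 224, 223, 221, 220, 172, 158, 172, 180, 188, 190, 182, 172, 158, 145, 161, 196, 201, 201, 189, 114, 158, 109, 81, 150, 102, 55, 49, 66, 78, 82, 77, 81]
158 255 [180, 177, 175, 176, 175, 177, 175, 176, 171, 173, 175, 173, 174, 173, 174, 176, 171, 148, 152, 163, 169, 174, 172, 169, 162, 145, 140, 145, 165, 171, 183, 141, 92, 79, 82, 81, 144, 108, 65, 70, 82, 83, 80, 77, 79]
161 255 [57, 58, 61, 57, 73, 77, 80, 79, 76, 78, 78, 75, 81, 78, 77, 75, 80, 86, 145, 164, 166, 171, 169, 164, 156, 145, 127, 93, 77, 77, 70, 56, 47, 45, 44, 43, 46, 45, 46, 46, 46, 48, 46, 47, 46]
```

The knob is now centred to within a few mm of the TCP, with q = 18.77.

```bash
python3 coast.py 18.77 1.20 .03 19 .065 .5388 -.0882 0 0 0 0 0 0 0 0 0 0
```

```text
0 0.035 -0.02 0 0; 0 0.032 -0.011 0 0; 0 0.032 -0.006 0 0; 0 0.032 -0.002 0 0; 0 0.032 0.003 0 0; 0 0.031 0.007 0 0; 0 0.029 0.012 0 0; 0 0.027 0.015 0 0; 0 0.025 0.018 0 0; 0 0.022 0.022 0 0 

q,w end 20.269281006339845 1.0816404733505345 [ 0.49230459 -0.010935    0.17809283  1.3972536 ]
```

>>> arm_command --series "0 0.035 -0.02 0 0; 0 0.032 -0.011 0 0; 0 0.032 -0.006 0 0; 0 0.032 -0.002 0 0; 0 0.032 0.003 0 0; 0 0.031 0.007 0 0; 0 0.029 0.012 0 0; 0 0.027 0.015 0 0; 0 0.025 0.018 0 0; 0 0.022 0.022 0 0"

```text
clock: 20.55
position: [0.4931, -0.0108, 0.1788]
ee_rot: [0.766, 0.643, 0.0, 0.0]
ft_force: [0.5, -0.3, -0.1]
grip_width: 1.006
grasp_force: 0.0
```

```bash
cat >> look.py <<'E'
p=o['position'];tp=proj(s,[[*p[:2],.198],[*p[:2],.144]]);c=s['pixels'].astype(int);m=tp.mean(0);print(tp.round(1).tolist(),'tool q',(-2.75-np.arctan2(p[1]-AY,p[0]-AX))%(2*np.pi),'(qp mod)',qp%(2*np.pi))
for dy in (-2,1,4):
    r=int(round(m[1]))+dy;x0=int(round(m[0]));print(c[r,x0-17:x0+18].mean(1).astype(int).tolist())
E
python3 look.py c9 20.25
```

```text
20.55 [ 0.4931 -0.0108  0.1788] [ 0.5 -0.3 -0.1]
20.32 18.7 47.6 38.0
20.35 32.6 58.2 44.7
20.34 17.4 41.6 36.5
20.37 29.1 52.4 39.4
[[241.1, 170.5], [241.6, 185.5]] tool q 1.429485614634931 (qp mod) 1.4004440784612413
[168, 162, 91, 50, 80, 88, 95, 114, 118, 117, 118, 140, 166, 192, 211, 219, 218, 220, 204, 178, 150, 120, 78, 50, 47, 47, 46, 51, 47, 44, 40, 70, 145, 119, 67]
[97, 85, 83, 82, 121, 101, 85, 88, 171, 217, 220, 179, 157, 162, 167, 175, 170, 167, 161, 150, 136, 112, 79, 55, 46, 49, 49, 51, 41, 36, 33, 63, 142, 126, 69]
[152, 157, 164, 165, 115, 90, 88, 91, 91, 99, 147, 165, 159, 160, 166, 170, 171, 166, 154, 147, 129, 108, 71, 52, 51, 45, 47, 40, 39, 34, 33, 36, 33, 39, 34]
```

```bash
python3 coast.py 20.33 1.15 .025 19 .065 .5388 -.0882 0 0 0 0 0 0 0 0 0 0
```

```text
0 0.034 0.052 0 0; 0 0.011 0.03 0 0; 0 0.007 0.031 0 0; 0 0.003 0.031 0 0; 0 -0.002 0.03 0 0; 0 -0.005 0.03 0 0; 0 -0.01 0.029 0 0; 0 -0.013 0.027 0 0; 0 -0.017 0.025 0 0; 0 -0.019 0.022 0 0 

q,w end 21.769979737458897 1.041336592765321 [ 0.61250028 -0.03647315  0.17809283  1.3972536 ]
```

>>> arm_command --series "0 0.034 0.052 0 0; 0 0.011 0.03 0 0; 0 0.007 0.031 0 0; 0 0.003 0.031 0 0; 0 -0.002 0.03 0 0; 0 -0.005 0.03 0 0; 0 -0.01 0.029 0 0; 0 -0.013 0.027 0 0; 0 -0.017 0.025 0 0; 0 -0.019 0.022 0 0"

```text
clock: 21.85
position: [0.6131, -0.0376, 0.1788]
ee_rot: [0.766, 0.643, -0.0, 0.0]
ft_force: [0.5, 1.1, 0.3]
grip_width: 1.001
grasp_force: 0.0
```

```bash
python3 look.py c10 21.76
```

```text
21.85 [ 0.6131 -0.0376  0.1788] [0.5 1.1 0.3]
21.69 7.0 25.5 21.7
21.73 27.7 36.1 39.9
21.75 23.6 36.8 31.8
21.73 29.2 38.0 40.8
[[201.2, 164.9], [202.7, 179.7]] tool q 2.9352086945202918 (qp mod) 2.910444078461243
[138, 127, 75, 55, 130, 134, 121, 97, 86, 78, 78, 71, 88, 182, 217, 214, 217, 220, 216, 210, 198, 178, 142, 99, 63, 57, 56, 57, 54, 56, 142, 140, 90, 58, 48]
[151, 181, 180, 181, 168, 105, 54, 57, 57, 55, 57, 57, 62, 134, 163, 176, 173, 178, 173, 171, 158, 146, 127, 95, 63, 71, 98, 103, 106, 89, 123, 149, 93, 57, 59]
[57, 110, 144, 166, 183, 187, 186, 186, 182, 180, 182, 179, 184, 174, 165, 172, 174, 173, 171, 167, 156, 143, 125, 111, 140, 107, 71, 78, 215, 216, 210, 209, 211, 218, 221]
```

```bash
python3 coast.py 21.69 1.03 .03 19 .065 .5388 -.0882 0 0 0 0 0 0 0 0 0 0
```

```text
0 -0.019 0.017 0 0; 0 -0.023 0.016 0 0; 0 -0.025 0.013 0 0; 0 -0.026 0.01 0 0; 0 -0.027 0.006 0 0; 0 -0.027 0.004 0 0; 0 -0.027 -0.001 0 0; 0 -0.026 -0.003 0 0; 0 -0.026 -0.006 0 0; 0 -0.024 -0.009 0 0 

q,w end 22.97329158765184 0.9230083374920087 [ 0.61375059 -0.13821732  0.17809283  1.3972536 ]
```

>>> arm_command --series "0 -0.019 0.017 0 0; 0 -0.023 0.016 0 0; 0 -0.025 0.013 0 0; 0 -0.026 0.01 0 0; 0 -0.027 0.006 0 0; 0 -0.027 0.004 0 0; 0 -0.027 -0.001 0 0; 0 -0.026 -0.003 0 0; 0 -0.026 -0.006 0 0; 0 -0.024 -0.009 0 0"

```text
clock: 23.15
position: [0.6135, -0.1392, 0.1788]
ee_rot: [0.766, 0.643, -0.0, 0.0]
ft_force: [0.2, -0.7, -0.2]
grip_width: 1.0
grasp_force: 0.0
```

```bash
python3 look.py c11 22.96
```

```text
23.15 [ 0.6135 -0.1392  0.1788] [ 0.2 -0.7 -0.2]
23.02 25.3 32.5 37.8
22.99 19.1 28.9 27.2
22.97 44.5 54.1 50.6
22.99 18.5 24.8 28.2
[[205.6, 147.1], [206.9, 161.5]] tool q 4.132000488344735 (qp mod) 4.110444078461242
[170, 164, 145, 88, 53, 147, 179, 181, 186, 191, 196, 196, 194, 172, 172, 190, 198, 198, 191, 171, 160, 143, 139, 174, 191, 188, 185, 186, 186, 135, 150, 103, 56, 54, 56]
[187, 185, 180, 178, 178, 179, 178, 182, 189, 196, 193, 195, 196, 187, 171, 172, 176, 171, 170, 160, 156, 141, 133, 159, 184, 187, 187, 187, 186, 140, 154, 117, 81, 126, 130]
[186, 185, 184, 183, 182, 181, 182, 189, 195, 197, 198, 195, 200, 191, 168, 165, 170, 173, 168, 162, 155, 141, 129, 150, 184, 188, 186, 188, 187, 172, 165, 165, 174, 179, 157]
```

```bash
python3 coast.py 23.00 0.95 .03 19 .065 .5388 -.0882 0 0 0 0 0 0 0 0 0 0
```

```text
0 -0.04 -0.023 0 0; 0 -0.021 -0.017 0 0; 0 -0.018 -0.018 0 0; 0 -0.016 -0.021 0 0; 0 -0.013 -0.021 0 0; 0 -0.01 -0.023 0 0; 0 -0.008 -0.023 0 0; 0 -0.005 -0.024 0 0; 0 -0.003 -0.024 0 0; 0 0 -0.024 0 0 

q,w end 24.181649508269246 0.8483579206174082 [ 0.51860513 -0.17595513  0.17809283  1.3972536 ]
```

>>> arm_command --series "0 -0.04 -0.023 0 0; 0 -0.021 -0.017 0 0; 0 -0.018 -0.018 0 0; 0 -0.016 -0.021 0 0; 0 -0.013 -0.021 0 0; 0 -0.01 -0.023 0 0; 0 -0.008 -0.023 0 0; 0 -0.005 -0.024 0 0; 0 -0.003 -0.024 0 0; 0 0 -0.024 0 0"

```text
clock: 24.45
position: [0.5181, -0.1761, 0.1788]
ee_rot: [0.766, 0.643, 0.0, 0.0]
ft_force: [0.1, 0.2, -0.6]
grip_width: 1.0
grasp_force: 0.0
```

```bash
python3 look.py c12 24.17
```

```text
24.45 [ 0.5181 -0.1761  0.1788] [ 0.1  0.2 -0.6]
24.14 34.9 46.1 51.4
24.13 12.9 27.5 32.9
24.11 50.9 64.9 64.4
24.12 20.7 33.1 33.5
[[236.6, 141.5], [237.1, 155.8]] tool q 5.335044826852337 (qp mod) 5.320444078461243
[166, 159, 157, 93, 122, 131, 126, 211, 227, 228, 226, 191, 161, 172, 182, 185, 186, 177, 166, 148, 137, 169, 218, 226, 225, 229, 229, 229, 228, 155, 150, 92, 56, 52, 112]
[164, 164, 167, 175, 223, 170, 200, 226, 227, 228, 225, 197, 162, 165, 171, 176, 172, 165, 157, 140, 134, 165, 217, 228, 227, 229, 231, 231, 228, 155, 156, 117, 115, 121, 124]
[163, 167, 172, 175, 164, 128, 212, 229, 228, 226, 227, 226, 176, 159, 168, 172, 171, 163, 150, 139, 131, 185, 220, 226, 228, 230, 229, 229, 230, 181, 136, 127, 124, 124, 126]
```

```bash
python3 coast.py 24.13 0.83 .04 19 .065 .5388 -.0882 0 0 0 0 0 0 0 0 0 0
```

```text
0 0.003 -0.024 0 0; 0 0.004 -0.022 0 0; 0 0.007 -0.021 0 0; 0 0.009 -0.021 0 0; 0 0.011 -0.019 0 0; 0 0.012 -0.018 0 0; 0 0.014 -0.016 0 0; 0 0.015 -0.015 0 0; 0 0.016 -0.013 0 0; 0 0.017 -0.011 0 0 

q,w end 25.15073632772901 0.7236770353826834 [ 0.4551461  -0.12097157  0.17809283  1.3972536 ]
```

>>> arm_command --series "0 0.003 -0.024 0 0; 0 0.004 -0.022 0 0; 0 0.007 -0.021 0 0; 0 0.009 -0.021 0 0; 0 0.011 -0.019 0 0; 0 0.012 -0.018 0 0; 0 0.014 -0.016 0 0; 0 0.015 -0.015 0 0; 0 0.016 -0.013 0 0; 0 0.017 -0.011 0 0"

```text
clock: 25.75
position: [0.4551, -0.1208, 0.1788]
ee_rot: [0.766, 0.643, 0.0, 0.0]
ft_force: [0.8, -0.1, -1.2]
grip_width: 0.997
grasp_force: 0.0
```

```bash
python3 look.py c13 25.14
```

```text
25.75 [ 0.4551 -0.1208  0.1788] [ 0.8 -0.1 -1.2]
25.16 31.5 38.7 34.1
25.15 21.0 27.3 26.2
25.16 41.5 51.2 46.8
25.14 9.7 18.9 16.3
[[255.5, 150.8], [255.7, 165.3]] tool q 0.020474528491054134 (qp mod) 0.0072587712816556405
[148, 158, 100, 67, 141, 167, 171, 169, 168, 170, 171, 167, 151, 157, 183, 204, 220, 225, 218, 202, 175, 146, 125, 154, 174, 188, 119, 155, 107, 73, 119, 145, 85, 49, 50]
[172, 175, 177, 172, 175, 174, 173, 172, 173, 170, 171, 173, 146, 153, 162, 167, 176, 174, 173, 166, 148, 123, 128, 165, 183, 195, 175, 108, 77, 71, 122, 144, 93, 73, 79]
[54, 56, 55, 54, 50, 50, 55, 55, 50, 50, 53, 48, 71, 136, 161, 170, 174, 169, 165, 155, 142, 118, 83, 57, 38, 37, 36, 36, 31, 35, 37, 34, 34, 32, 31]
```

```bash
python3 coast.py 25.15 0.74 .035 19 .06 .5388 -.0882 0 0 0 0 0 0 0 0 0 0
```

```text
0 0.027 -0.014 0 0; 0 0.019 -0.008 0 0; 0 0.019 -0.005 0 0; 0 0.019 -0.004 0 0; 0 0.02 -0.002 0 0; 0 0.019 0 0 0; 0 0.019 0.001 0 0; 0 0.019 0.003 0 0; 0 0.018 0.004 0 0; 0 0.017 0.006 0 0 

q,w end 26.057382916817755 0.6463930043780128 [ 0.46119782 -0.04243689  0.17809283  1.3972536 ]
```

>>> arm_command --series "0 0.027 -0.014 0 0; 0 0.019 -0.008 0 0; 0 0.019 -0.005 0 0; 0 0.019 -0.004 0 0; 0 0.02 -0.002 0 0; 0 0.019 0 0 0; 0 0.019 0.001 0 0; 0 0.019 0.003 0 0; 0 0.018 0.004 0 0; 0 0.017 0.006 0 0"

```text
clock: 27.05
position: [0.4616, -0.0423, 0.1788]
ee_rot: [0.766, 0.643, 0.0, 0.0]
ft_force: [-0.2, -0.3, 0.3]
grip_width: 1.001
grasp_force: 0.0
```

```bash
python3 look.py c14 26.05
```

```text
27.05 [ 0.4616 -0.0423  0.1788] [-0.2 -0.3  0.3]
26.11 21.0 41.9 38.6
26.15 36.6 52.7 45.2
26.14 9.4 32.7 35.5
26.17 35.6 47.7 43.1
[[252.4, 164.6], [252.6, 179.5]] tool q 0.9274068205231334 (qp mod) 0.9172587712816558
[142, 116, 59, 45, 49, 51, 55, 52, 50, 50, 55, 135, 180, 211, 224, 220, 215, 217, 218, 202, 152, 114, 62, 47, 47, 45, 44, 38, 31, 30, 57, 144, 124, 69, 47]
[207, 176, 126, 66, 49, 52, 49, 48, 48, 47, 48, 125, 157, 166, 173, 171, 170, 165, 160, 149, 131, 99, 63, 49, 46, 40, 34, 29, 33, 27, 60, 145, 130, 68, 35]
[194, 214, 184, 137, 116, 190, 208, 205, 221, 175, 87, 100, 147, 166, 171, 171, 166, 162, 151, 143, 125, 96, 58, 48, 36, 29, 38, 34, 32, 30, 36, 30, 29, 32, 31]
```

```bash
python3 coast.py 26.12 0.71 .025 19 .06 .5388 -.0882 0 0 0 0 0 0 0 0 0 0
```

```text
0 0.039 0.019 0 0; 0 0.016 0.011 0 0; 0 0.015 0.012 0 0; 0 0.014 0.014 0 0; 0 0.012 0.014 0 0; 0 0.011 0.015 0 0; 0 0.01 0.016 0 0; 0 0.008 0.016 0 0; 0 0.007 0.017 0 0; 0 0.006 0.017 0 0 

q,w end 26.997793776817826 0.6310503275359038 [0.53022211 0.00150452 0.17809283 1.3972536 ]
```

>>> arm_command --series "0 0.039 0.019 0 0; 0 0.016 0.011 0 0; 0 0.015 0.012 0 0; 0 0.014 0.014 0 0; 0 0.012 0.014 0 0; 0 0.011 0.015 0 0; 0 0.01 0.016 0 0; 0 0.008 0.016 0 0; 0 0.007 0.017 0 0; 0 0.006 0.017 0 0"

```text
clock: 28.35
position: [0.5308, 0.0012, 0.1788]
ee_rot: [0.766, 0.643, -0.0, 0.0]
ft_force: [-0.6, -1.1, -0.1]
grip_width: 0.998
grasp_force: 0.0
```

```bash
python3 look.py c15 27.0
```

```text
28.35 [0.5308 0.0012 0.1788] [-0.6 -1.1 -0.1]
26.91 14.5 33.7 44.8
26.92 29.1 47.9 48.5
26.94 21.4 36.6 46.6
26.94 26.2 46.3 44.8
[[227.8, 172.6], [228.7, 187.7]] tool q 1.8734998440664308 (qp mod) 1.867258771281655
[145, 132, 78, 55, 77, 66, 51, 51, 78, 90, 91, 85, 88, 87, 89, 142, 167, 186, 199, 213, 211, 201, 178, 157, 135, 110, 100, 102, 106, 79, 52, 113, 153, 92, 64]
[91, 95, 93, 64, 53, 48, 51, 51, 62, 77, 82, 83, 88, 85, 86, 134, 156, 168, 171, 172, 172, 164, 160, 145, 130, 112, 100, 98, 101, 105, 83, 101, 151, 95, 54]
[90, 91, 92, 88, 92, 91, 83, 59, 51, 49, 50, 55, 82, 114, 130, 130, 150, 168, 170, 170, 168, 164, 157, 145, 129, 114, 108, 110, 107, 106, 75, 45, 45, 42, 37]
```

```bash
python3 coast.py 26.925 0.575 .035 19 .06 .5388 -.0882 0 0 0 0 0 0 0 0 0 0
```

```text
0 0.001 0.007 0 0; 0 0.004 0.015 0 0; 0 0.002 0.015 0 0; 0 0.001 0.016 0 0; 0 0 0.015 0 0; 0 -0.001 0.015 0 0; 0 -0.002 0.014 0 0; 0 -0.003 0.014 0 0; 0 -0.004 0.014 0 0; 0 -0.004 0.013 0 0 

q,w end 27.62351606181781 0.49238599674643124 [ 0.58417855 -0.01039098  0.17809283  1.3972536 ]
```

>>> arm_command --series "0 0.001 0.007 0 0; 0 0.004 0.015 0 0; 0 0.002 0.015 0 0; 0 0.001 0.016 0 0; 0 0 0.015 0 0; 0 -0.001 0.015 0 0; 0 -0.002 0.014 0 0; 0 -0.003 0.014 0 0; 0 -0.004 0.014 0 0; 0 -0.004 0.013 0 0"

```text
clock: 29.65
position: [0.5846, -0.011, 0.1788]
ee_rot: [0.766, 0.643, -0.0, 0.0]
ft_force: [0.0, -0.3, -0.2]
grip_width: 1.001
grasp_force: 0.0
```

```bash
python3 look.py c16 27.62
```

```text
29.65 [ 0.5846 -0.011   0.1788] [ 0.  -0.3 -0.2]
27.62 14.0 33.8 35.2
27.64 32.0 44.6 45.8
27.64 21.1 35.3 42.2
27.65 31.6 44.7 42.6
[[209.7, 170.0], [211.0, 185.0]] tool q 2.4978824156972452 (qp mod) 2.487258771281656
[180, 160, 93, 84, 165, 182, 183, 183, 182, 160, 141, 127, 132, 156, 176, 181, 183, 183, 175, 169, 158, 139, 112, 83, 58, 52, 75, 96, 113, 120, 94, 147, 134, 74, 56]
[149, 138, 138, 143, 142, 140, 105, 86, 76, 64, 79, 98, 116, 151, 166, 172, 173, 174, 167, 160, 151, 138, 118, 94, 103, 123, 123, 160, 210, 212, 133, 151, 146, 96, 84]
[57, 54, 54, 54, 52, 52, 52, 54, 54, 66, 94, 102, 106, 142, 159, 172, 171, 173, 165, 158, 149, 133, 111, 105, 115, 138, 121, 113, 100, 86, 89, 89, 150, 171, 165]
```

```bash
python3 coast.py 27.635 0.505 .04 19 .06 .5388 -.0882 .05 .1 .15 .2 .25 .3 .34 .38 .4 .4
```

```text
0.05 -0.009 0.021 0 0; 0.1 -0.007 0.013 0 0; 0.15 -0.007 0.011 0 0; 0.2 -0.008 0.011 0 0; 0.25 -0.008 0.01 0 0; 0.3 -0.008 0.01 0 0; 0.34 -0.009 0.009 0 0; 0.38 -0.009 0.008 0 0; 0.4 -0.01 0.008 0 0; 0.4 -0.009 0.007 0 0 

q,w end 28.24071255499962 0.4207203918421254 [ 0.62092784 -0.05094575  0.17809283  1.3972536 ]
```

>>> arm_command --series "0.05 -0.009 0.021 0 0; 0.1 -0.007 0.013 0 0; 0.15 -0.007 0.011 0 0; 0.2 -0.008 0.011 0 0; 0.25 -0.008 0.01 0 0; 0.3 -0.008 0.01 0 0; 0.34 -0.009 0.009 0 0; 0.38 -0.009 0.008 0 0; 0.4 -0.01 0.008 0 0; 0.4 -0.009 0.007 0 0" --newtons 25

```text
clock: 30.95
position: [0.6212, -0.0516, 0.1788]
ee_rot: [0.766, 0.643, -0.0, 0.0]
ft_force: [-0.0, 1.0, -0.2]
grip_width: 0.601
grasp_force: 0.0
```

```bash
python3 look.py c17 28.23
```

```text
30.95 [ 0.6212 -0.0516  0.1788] [-0.   1.  -0.2]
28.2 17.4 25.1 28.9
28.12 31.3 36.3 33.7
28.26 18.1 27.3 29.9
28.1 35.3 38.0 35.4
[[199.2, 162.2], [200.7, 177.0]] tool q 3.11570529510698 (qp mod) 3.0972587712816555
[55, 55, 55, 68, 61, 89, 148, 105, 47, 42, 71, 127, 152, 168, 177, 186, 191, 185, 179, 167, 155, 131, 106, 112, 110, 149, 102, 57, 49, 48, 49, 52, 55, 55, 56]
[56, 52, 149, 182, 179, 177, 174, 124, 66, 44, 53, 52, 90, 144, 171, 172, 174, 174, 164, 160, 143, 126, 103, 162, 142, 151, 119, 68, 53, 52, 53, 54, 71, 75, 75]
[52, 53, 124, 176, 185, 185, 181, 159, 108, 63, 54, 58, 60, 137, 169, 174, 175, 173, 166, 157, 139, 122, 101, 109, 78, 128, 125, 146, 193, 148, 114, 117, 120, 120, 191]
```

```bash
python3 coast.py 28.21 0.42 .04 19 .055 .5385 -.0882 .4 .4 .44 .48 .52 .56 .6 .65 .75 .8
```

```text
0.4 -0.009 0.004 0 0; 0.4 -0.01 0.006 0 0; 0.44 -0.01 0.005 0 0; 0.48 -0.009 0.005 0 0; 0.52 -0.01 0.004 0 0; 0.56 -0.01 0.003 0 0; 0.6 -0.01 0.003 0 0; 0.65 -0.01 0.003 0 0; 0.75 -0.01 0.002 0 0; 0.8 -0.009 0.001 0 0 

q,w end 28.706406836280937 0.3416733244062664 [ 0.62841183 -0.09164943  0.17809283  1.3972536 ]
```

>>> arm_command --series "0.4 -0.009 0.004 0 0; 0.4 -0.01 0.006 0 0; 0.44 -0.01 0.005 0 0; 0.48 -0.009 0.005 0 0; 0.52 -0.01 0.004 0 0; 0.56 -0.01 0.003 0 0; 0.6 -0.01 0.003 0 0; 0.65 -0.01 0.003 0 0; 0.75 -0.01 0.002 0 0; 0.8 -0.009 0.001 0 0" --newtons 25

```text
clock: 32.25
position: [0.6285, -0.0922, 0.179]
ee_rot: [0.766, 0.643, -0.0, 0.0]
ft_force: [-1.0, 0.2, 2.6]
grip_width: 0.375
grasp_force: 25.2
```

```bash
python3 wind.py 28.706 .34 0 .5386 -.0882 10
```

```text
0.8 -0.009 0.001 0 0; 0.8 -0.008 0.001 0 0; 0.8 -0.008 0 0 0; 0.8 -0.006 0 0 0; 0.8 -0.005 0 0 0; 0.8 -0.004 0 0 0; 0.8 -0.004 0 0 0; 0.8 -0.002 0 0 0; 0.8 -0.002 0 0 0; 0.8 0 0 0 0 

q end 28.9185 [ 0.62588449 -0.11069917  0.17809283  1.3972536 ]
```

The knob is gripped while still moving (opening 0.375, 25 N). Now I'll bring it to rest, hold, and open.

>>> arm_command --series "0.8 -0.009 0.001 0 0; 0.8 -0.008 0.001 0 0; 0.8 -0.008 0 0 0; 0.8 -0.006 0 0 0; 0.8 -0.005 0 0 0; 0.8 -0.004 0 0 0; 0.8 -0.004 0 0 0; 0.8 -0.002 0 0 0; 0.8 -0.002 0 0 0; 0.8 0 0 0 0"

```text
clock: 33.5
position: [0.6255, -0.1107, 0.1789]
ee_rot: [0.766, 0.643, -0.0, -0.0]
ft_force: [-6.4, 1.8, 5.6]
grip_width: 0.375
grasp_force: 25.5
```

>>> arm_command --series "0.8 0 0 0 0; 0.8 0 0 0 0; 0.8 0 0 0 0; 0.8 0 0 0 0; 0.8 0 0 0 0; 0.8 0 0 0 0; 0.8 0 0 0 0; 0.8 0 0 0 0; 0.8 0 0 0 0; 0.8 0 0 0 0"

```text
clock: 34.75
position: [0.6256, -0.1106, 0.1789]
ee_rot: [0.766, 0.643, -0.0, -0.0]
ft_force: [-5.5, 0.7, 5.6]
grip_width: 0.375
grasp_force: 25.5
```

>>> arm_command --series "0.6 0 0 0 0; 0.55 0 0 0 0; 0.5 0 0 0 0; 0.4 0 0 0 0; 0.3 0 0 0 0; 0.2 0 0 0 0; 0.1 0 0 0 0; 0 0 0 0 0; 0 0 0 0 0; 0 0 0 0 0"

```text
clock: 36.0
position: [0.626, -0.111, 0.1788]
ee_rot: [0.766, 0.643, -0.0, 0.0]
ft_force: [-0.0, 0.1, -0.2]
grip_width: 1.0
grasp_force: 0.0
```

```bash
python3 look.py c18 28.9; sleep 0; python3 look.py c19 28.9
```

```text
36.0 [ 0.626  -0.111   0.1788] [-0.   0.1 -0.2]
28.94 25.4 31.2 34.5
28.9 21.7 25.9 27.3
28.91 37.4 40.8 44.9
28.93 17.8 21.9 23.8
[[200.4, 151.8], [201.9, 166.3]] tool q 3.78934213596292 (qp mod) 3.7672587712816537
[176, 170, 132, 74, 86, 157, 182, 183, 181, 178, 183, 182, 169, 169, 183, 191, 197, 193, 180, 170, 156, 147, 131, 183, 192, 200, 199, 200, 196, 139, 150, 98, 59, 54, 64]
[109, 113, 111, 109, 105, 105, 110, 109, 112, 109, 111, 114, 107, 143, 170, 174, 177, 174, 170, 160, 144, 129, 123, 122, 120, 124, 124, 124, 126, 98, 147, 126, 82, 80, 115]
[59, 58, 59, 59, 57, 56, 60, 59, 60, 58, 55, 57, 58, 112, 157, 173, 177, 171, 167, 155, 143, 129, 122, 88, 60, 59, 59, 58, 55, 53, 53, 56, 52, 58, 55]
36.05 [ 0.626  -0.111   0.1788] [ 1.  -0.2 -0.6]
28.94 25.3 31.1 34.5
28.9 21.8 25.8 27.4
28.91 37.4 40.8 44.8
28.93 17.8 22.0 23.8
[[200.4, 151.8], [201.9, 166.3]] tool q 3.788827922092386 (qp mod) 3.7672587712816537
[177, 174, 134, 76, 83, 158, 183, 187, 185, 179, 179, 182, 168, 171, 183, 191, 197, 192, 186, 167, 157, 144, 130, 181, 193, 198, 200, 201, 199, 141, 148, 100, 61, 59, 66]
[108, 114, 110, 109, 107, 104, 104, 109, 111, 108, 110, 113, 109, 143, 169, 177, 177, 174, 168, 159, 143, 130, 124, 123, 121, 124, 123, 124, 126, 98, 147, 124, 84, 83, 112]
[54, 59, 59, 58, 57, 60, 59, 60, 55, 59, 56, 59, 53, 114, 157, 170, 174, 169, 167, 157, 144, 127, 122, 88, 59, 56, 57, 57, 54, 56, 56, 53, 55, 58, 55]
```

The crank is at rest and released. I'll go straight up 140 mm, then pull back toward the robot while rising.

>>> arm_command --series "0 0 0 -0.01 0; 0 0 0 -0.02 0; 0 0 0 -0.03 0; 0 0 0 -0.05 0; 0 0 0 -0.06 0; 0 0 0 -0.06 0; 0 0 0 -0.06 0; 0 0 0 -0.05 0; 0 0 0 -0.03 0; 0 0 0 -0.01 0"

```text
clock: 37.35
position: [0.6262, -0.1109, 0.3319]
ee_rot: [0.766, 0.643, 0.0, 0.0]
ft_force: [0.5, -0.7, -0.6]
grip_width: 1.0
grasp_force: 0.0
```

>>> arm_command --series "0 -0.02 -0.02 0 0; 0 -0.04 -0.04 0 0; 0 -0.07 -0.06 0 0; 0 -0.08 -0.06 0 0; 0 -0.08 -0.06 0 0; 0 -0.08 -0.06 0 0; 0 -0.07 -0.05 0 0; 0 -0.04 -0.03 0 0; 0 -0.02 -0.01 0 0; 0 0 0 0 0"

```text
clock: 38.6
position: [0.4374, -0.2813, 0.3304]
ee_rot: [0.766, 0.643, -0.0, -0.0]
ft_force: [-0.1, 0.7, 0.1]
grip_width: 0.997
grasp_force: 0.0
```

```bash
python3 - <<'E'
from track import *
o=manip.get_obs();print(o['clock'],o['position'],o['joint_velocities'].round(3))
a=cam('side');b=cam('side');t=cam('top')
s0,t0=pickle.load(open('c0.pkl','rb'))[::-1]
print('crank moving?',np.abs(a['pixels'][130:190,180:270].astype(int)-b['pixels'][130:190,180:270]).max())
cv2.imwrite('pics/end.png',np.hstack([a['pixels'],t['pixels']])[:,:,::-1][:, ::1] if 0 else cv2.resize(np.hstack([a['pixels'],t['pixels']])[:,:,::-1],(800,300)))
E
```

```text
38.6 [ 0.43741395 -0.28133055  0.33044977] [-0.023  0.007 -0.018 -0.007 -0.002 -0.001 -0.011]
crank moving? 87
```

View pics/end.png

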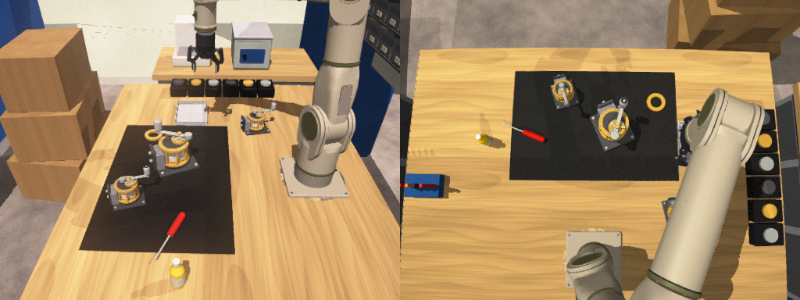

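Side view: the reel's knob is near (157,125) and the bystanders are in their places. Top view: the crank points up-right at (625,103) and the gripper is well clear. I'll check that the crank is truly still, then hand in.

```bash
python3 - <<'E'
from track import *
a=cam('side');b=[cam('side') for _ in range(6)][-1]
d=np.abs(a['pixels'].astype(int)-b['pixels']).max(2)[130:190,180:270]
print('px changed',(d>25).sum())
r={'k':[patch(pickle.load(open('c4.pkl','rb'))[1],11.41,'k',(1,1))]}
print(track(a,28.92,r),track(b,28.92,r))
if (d>25).sum()<10: print(manip.hand_in())
E
```

```text
px changed 5
{'k': (np.float64(28.95), 26.4, [30.8, 29.2])} {'k': (np.float64(28.95), 26.2, [30.6, 29.1])}
the job is handed in; nothing more can be done
None
```

I handed the job in: the reel was wound clockwise to about 2.05 rad/s and coasted, then the still-moving knob was caught, stopped and released, and the crank was still at the final check. Early in the coast the knob ran about 20 mm off centre three times and may have brushed a finger at about 14 s and 18 s; after that it stayed within about 8 mm of centre for roughly 12 s with no contact seen.

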